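# Hold a hot heatsink up to the inspection camera with tongs

## Robot

A 6-joint arm with a two-finger parallel gripper is mounted at the origin on the work surface. World frame = base frame: x ahead of the robot, y to its left, z up, the work surface at z = 0. Lengths are in m, angles in rad, forces in N, time in s.
With the tool pointing down it reaches from about 0.275 to 0.85 m from the base axis. Payload 19 kg.
Tool frame: the origin (TCP) lies between the finger pads; the fingertips stand 25 mm ahead of it and the grasp point (between the pads) lies 6 mm ahead of it (robot.tip_reach is the z of the fingertips in the tool frame, in m); z points along the fingers, y is the line along which they close (so a half turn about z gives the same grasp; the last joint's range is limited). The gripper opens to 85 mm and grips with 20 to 120 N. Pads are 22 mm wide; open, the fingers measure 114 mm over their backs; the gripper's body (76 mm by 85 mm) begins 54 mm behind the grasp point. The pads swing forward as they close: fully open they stand 13 mm farther back than shut.
Start: joints at [0.998, 0.15, 1.437, -0, 1.554, -0.134], TCP at [0.244, 0.52, 0.226] pointing down, gripper open.
Joint ranges: [-2.8, 2.8], [-0.68, 2.1], [0.12, 2.68], [-1.39, 4.53], [0.16, 2.79], [-2.81, 2.81]. Speed limits (rad/s): [1.89, 1.89, 2.22, 3.01, 3.01, 3.01].

## Interface

Orientations are given as a rotation vector (axis times angle).
In Python, from workcell import robot, optics, finder gives the robot as it stands. Calls block until the motion is done:
- robot.reach(position, orientation): joint-space move of the TCP to a pose.
- robot.movel(position, frame=None, vel=0.15, max_force=None): straight line of the TCP; frame=None keeps the orientation; vel is the mean speed in m/s. With max_force (N) it stops when the force on the tool has changed by that much, and returns True; else False.
- robot.movej(angles): joint-space move.
- robot.open_jaws() and robot.close(strength=None): open the fingers fully, or close them until they stop; strength is the grip in N (None keeps the last).
- robot.pause(seconds).
- robot.ik(position, orientation): joint angles nearest the present ones, or None.
- optics.grab_frame(name): name is "scene" or "side" or "wrist"; returns the picture (384x512x3 uint8, red, green, blue); there is no depth.
- optics.get_calibration(name): a dict with "camera_matrix" (3x3 intrinsics, pixels), "cam_to_world" (4x4, takes a point from camera to world coordinates). Camera axes: x right, y down, z forward; pixel columns grow to the right and rows downward; lengths in m; the calibration is good to about 2 mm. The wrist camera is an equidistant fisheye: a pixel r from the principal point sees the ray r / f radians off the axis. A picture is of the moment at which its call begins: read the wrist's pose just before it. get_calibration takes no time and is no camera call; for the wrist camera it gives the pose at the moment of the call.
A pose or a line that the arm cannot do raises robot.MotionError and nothing moves.
- robot.sign_off(): hands the job in; it is judged then, once.
Trained networks look in the newest picture that a camera, given by its name, has taken for a name from the list of things; names that differ only in an ending like _2 or _b are one class to them, and where a whole thing is asked for, a point or a joint stands for the part that bears it (a point fixed in the world has none). Each returns a list of dicts, best first, with "p" (0 to 1); they miss things now and then, are a little off and sometimes report something else, mostly with a low value. They report only what shows in the picture. A call takes as long as a camera call.
- finder.recognise(query, camera): "rect" ([centre column, centre row, width, height] as shares, 0 to 1, of the picture: columns of its width, rows of its height, round what is visible of it).
Readings, each from a call of its own:
- robot.read_time_s(): time.
- robot.read_joint_pos(): joint angles.
- robot.read_dq(): joint speeds.
- robot.read_joint_torque(): joint torques, N m.
- robot.read_position(): TCP position.
- robot.read_tool_rot(): TCP orientation.
- robot.read_force(): force on the tool from outside, world axes, zero at the start.
- robot.read_moment(): the same for the moment, N m.
- robot.read_grip_width(): opening from 0.0 (shut) to 1.0 (fully open).
- robot.read_grasp_force(): force on a finger pad.
Only numpy, scipy, OpenCV 4.12 (cv2) and the standard library are available. Lean on these libraries where they do the work, as an engineer would, in place of code of your own. Each camera call takes 0.05 s, during which the arm holds its last target. There are 200 camera calls.

## Task

First take the knob on top of the inspection camera's head and turn and tilt the head until it looks level and straight out over the front of its base, then let go of it. Then pick up the spring tongs, nip the hot heatsink off the preheater with their jaws, and hold it up centred in front of the camera's lens, 4 to 12 cm from it and without touching the camera; the program finishes while still holding it there. Never touch the heatsink with the gripper or the arm, and leave the other things on the bench where they are.

Things in the scene. Friction and masses are not known exactly. Their poses are not given: they have to be found in the camera images.
- camera: Inspection camera stand, fixed (place, yaw vary): dark base plate 130 (x) x 100 (y) x 12 mm; origin under its centre, on the swivel axis. Front = its -x side, with a white rib; roughly faces the robot. A 28 mm column carries a fork (78 mm wide) with the head: grey box 74 x 48 x 40 mm with black lens barrel. The level tilt axis crosses the swivel axis 140 mm above the bench, along the head's y.
- swivel (a joint): Turn of fork and head about the vertical axis through the origin of camera, rad, positive counter-clockwise seen from above; 0 = head looks straight out over the front of the base. Range -1.3 to 1.3; stiff (friction 0.12 N m), stays where it is left.
- tilt (a joint): Tilt of the head about its cross axis, rad; 0 = level, positive = lens looks down (the knob then leans forward, towards the lens side). Range -0.5 to 0.8; stiff (friction 0.10 N m), stays where it is left.
- knob (a point): Centre of the black knob on top of the head: disc of 26 mm diameter, 16 mm thick, on edge on a stem, flat faces at the head's +y and -y sides, to be pinched from above across them. 60 mm above the tilt axis, over the column when level (200 mm above the bench). It can turn between the finger pads, so the tool can stay vertical while the head tilts. Axes: -x to the lens side, z up out of the head.
- lens (a point): Centre of the front face of the lens, 55 mm in front of the tilt axis. Its own -x axis points out of the lens along the line of sight; y to the side, z up.
- tongs: Steel spring tongs lying on edge on a rest, closing plane level, 210 mm long, 110 g. Origin midway between the arms, on the underside, where to grip them (centre of mass within 20 mm); +x points to the jaws, y is the closing direction, z up. Arms: 18 mm high strips hinged 85 mm behind the origin. At rest the outer faces at the origin are 50 mm apart; the spring pushes back with 3.5 N on each arm.
- tongs_left (a joint): Closing angle of each arm (both move alike), rad: 0 = sprung open, jaws 62 mm apart inside, 50 mm over the arms at the origin; 0.03 = 44 mm over the arms, jaws 50 mm apart: squeezed part way like this they can be carried open; 0.09 = 34 mm over the arms, jaws parallel and 26 mm apart, spring 9 N on each arm; 0.13 = stop, jaws 10 mm apart.
- jaws (a point): Point midway between the jaws, 115 mm ahead of the tongs' origin and 9 mm above their underside. Each jaw has a rubber face 18 mm long and 14 mm high centred there. Axes as tongs.
- rest: Tongs rest, fixed (place varies): two rubber bars 20 mm high, 75 mm ahead of and behind its origin along its x, on a 40 mm wide, 4 mm high strip; between the bars there is room for the fingers beside the tongs. The tongs lie on top of the bars, underside 20 mm above the bench. Origin on the bench.
- preheater: Grey preheater, fixed (place and yaw vary): 110 x 110 x 40 mm, with a flat dark hot plate 92 x 92 mm on top, 40 mm above the bench. Origin at the centre of its underside.
- heatsink: Bare aluminium finned heatsink standing on the hot plate: 36 mm long (its x) x 26 mm wide (its y) x 30 mm high, 40 g. Origin at the centre of its underside, z up. The jaws take it across the 26 mm, with the tongs along its x; its x lies roughly parallel to the tongs as they lie, within 0.75 rad. Hot: only the tongs may touch it.
- heatsink_center (a point): Centre of the heatsink, 15 mm above its underside.
- screwdriver: Bystander: screwdriver 170 mm long lying in front of the robot; origin on its underside.
- capacitor: Bystander: small black electrolytic capacitor standing, 22 mm diameter, 30 mm high; origin under its centre.
- spool: Bystander: solder spool standing on its flange, 56 mm diameter, 42 mm high; origin under its centre.
- flux: Bystander: small white flux bottle, 36 mm diameter, 75 mm high; origin under its centre.
- multimeter: Bystander: multimeter lying flat, 150 x 75 x 38 mm; origin under its centre.
- screwcup: Bystander: steel cup for screws, 60 mm diameter, 35 mm high; origin under its centre.

How it is judged:
On the way, in this order (a step that is already met when the one before it is completed fails the run):
1. the camera head is level and looks straight out over the front of its base (both within 0.14 rad), and is let go (value of joint swivel between -0.14 and 0.14 rad and value of joint tilt between -0.14 and 0.14 rad and contact force between each of the fingers, the arm and camera below 0.2 N), for 0.3 s.
2. the heatsink is nipped in the tongs' jaws, held by the gripper through the tongs, and is lifted clear of the preheater (contact force between heatsink and tongs above 1 N and contact force between tongs and the fingers above 2 N and contact force between heatsink and preheater below 0.05 N and z of heatsink_center in the frame of preheater above 0.065 m and distance between heatsink_center and jaws below 0.025 m), for 0.2 s.
At the end, for the whole second after the job is handed in: Camera head untouched, level and straight within 0.14 rad. Tongs in the gripper alone hold the heatsink in their jaws (25 mm), still, 90 mm or more up, centre 35-140 mm out from the lens and within 22 mm of its line of sight sideways and in height. Bystanders within 40 mm of their start (all of step 1 and contact force between heatsink and tongs above 1 N and contact force between tongs and the fingers above 2 N and contact force between heatsink and preheater below 0.05 N and y of heatsink_center in the frame of lens between -0.022 and 0.022 m and z of heatsink_center in the frame of lens between -0.022 and 0.022 m and x of heatsink_center in the frame of lens between -0.14 and -0.035 m and distance between heatsink_center and jaws below 0.025 m and height (world z) of heatsink_center above 0.09 m and linear speed of heatsink below 0.05 m/s and contact force between heatsink and the fingers below 0.05 N and contact force between each of heatsink, tongs and camera below 0.05 N and distance of each of screwdriver, capacitor, spool, flux, multimeter, screwcup from where it was at the start of the episode below 0.04 m); the arm keeps its last pose, push and grip.
It fails at once if the gripper or arm touches the hot heatsink (contact force between heatsink and the fingers above 0.3 N or contact force between heatsink and the arm above 0.3 N).
It fails at once if a bystander is moved by more than 40 mm (distance of any of screwdriver, capacitor, spool, flux, multimeter, screwcup from where it was at the start of the episode above 0.04 m).
It also fails if it takes over 61 s, if anything falls off the work surface, if the arm or the gripper's body presses on something with over 40 N, if the wrist force passes 120 N, or if a joint passes its speed limit or range.

## Working session

There is one attempt and no reset: what is moved stays moved. The work goes in short steps, each a Python script; the robot and the scene stay as the last script left them, time stands still between calls to the robot, and variables do not carry over. Pictures are saved under pics/ and viewed, at most 10 in all, crops included, and the job is handed in when it is done.

```bash
ls; mkdir -p pics
cat > h.py <<'E'
import numpy as np, cv2
from scipy.spatial.transform import Rotation as R
from workcell import robot, optics, finder
def ray(cam,u,v,c=None):
    c=c or optics.get_calibration(cam); K=np.array(c["camera_matrix"]);T=np.array(c["cam_to_world"])
    x=(u-K[0,2])/K[0,0]; y=(v-K[1,2])/K[1,1]
    if cam=="wrist":
        r=np.hypot(x,y); d=np.array([x/r*np.sin(r),y/r*np.sin(r),np.cos(r)]) if r>1e-9 else np.array([0,0,1.])
    else: d=np.array([x,y,1.])
    return T[:3,3],T[:3,:3]@d
def atz(cam,u,v,z,c=None):
    o,d=ray(cam,u,v,c); return o+d*(z-o[2])/d[2]
def proj(cam,p,c=None):
    c=c or optics.get_calibration(cam); K=np.array(c["camera_matrix"]);T=np.array(c["cam_to_world"])
    q=T[:3,:3].T@(np.asarray(p)-T[:3,3])
    if cam=="wrist":
        r=np.hypot(q[0],q[1]); th=np.arctan2(r,q[2]); q=np.array([q[0]/r*th,q[1]/r*th,1])
    else: q=q/q[2]
    return K[0,0]*q[0]+K[0,2],K[1,1]*q[1]+K[1,2]
def tri(o):
    A=np.zeros((3,3));b=np.zeros(3)
    for p,d in o:
        d=d/np.linalg.norm(d);M=np.eye(3)-np.outer(d,d);A+=M;b+=M@p
    return np.linalg.solve(A,b)
def snap(cam,name,crop=None,s=1.5):
    im=np.array(optics.grab_frame(cam))[:,:,::-1]
    o=im if crop is None else im[crop[1]:crop[3],crop[0]:crop[2]]
    cv2.imwrite(f"pics/{name}.png",cv2.resize(o,None,fx=s,fy=s,interpolation=cv2.INTER_CUBIC)); return im
def find(n,cam):
    r=finder.recognise(n,cam)
    return [(round(d["p"],2),[round(a*b,1) for a,b in zip(d["rect"],(512,384,512,384))]) for d in r[:2]]
def down(yaw): # tool z down, tool y axis (closing) at angle yaw from world x... y-dir=(cos,sin)
    y=np.array([np.cos(yaw),np.sin(yaw),0]);z=np.array([0,0,-1.]);x=np.cross(y,z)
    return R.from_matrix(np.c_[x,y,z]).as_rotvec()
E
python3 - <<'E'
from h import *
for c in("scene","side"):
    snap(c,c+"0")
    print(c,np.round(optics.get_calibration(c)["cam_to_world"],3).tolist(),np.array(optics.get_calibration(c)["camera_matrix"]).tolist())
    for n in("camera","knob","lens","tongs","jaws","rest","preheater","heatsink","screwdriver","capacitor","spool","flux","multimeter","screwcup"): print(n,find(n,c))
print(robot.read_tool_rot(),robot.read_time_s())
T=np.array(optics.get_calibration("wrist")["cam_to_world"]);print(np.round(T,3).tolist())
E
```

```text
pics
scene [[-0.767, 0.355, -0.535, 1.07], [0.642, 0.406, -0.651, 0.591], [-0.014, -0.842, -0.539, 0.645], [0.0, 0.0, 0.0, 1.0]] [[365.7561075172328, 0.0, 254.98522868120043], [0.0, 365.7561075172328, 193.77379143254998], [0.0, 0.0, 1.0]]
camera [(0.79, [239.9, 224.2, 61.1, 90.2]), (0.15, [229.6, 180.4, 51.9, 28.1])]
knob [(0.66, [239.5, 195.8, 42.5, 35.1])]
lens [(0.74, [241.2, 198.6, 42.2, 39.5])]
tongs [(0.77, [226.7, 173.6, 21.0, 13.5]), (0.15, [176.7, 225.9, 17.1, 26.8])]
jaws [(0.63, [290.7, 223.8, 4.3, 12.7]), (0.55, [234.1, 180.4, 33.2, 26.7])]
rest [(0.6, [230.1, 181.1, 51.8, 23.2])]
preheater [(0.7, [369.5, 282.5, 64.5, 58.9]), (0.48, [230.1, 182.6, 52.6, 25.4])]
heatsink [(0.78, [377.1, 268.4, 22.4, 23.2])]
screwdriver [(0.62, [377.5, 270.1, 17.4, 24.5]), (0.59, [299.4, 212.4, 35.5, 18.6])]
capacitor []
spool [(0.8, [261.4, 303.6, 24.4, 32.0])]
flux [(0.64, [176.0, 225.9, 13.1, 28.1]), (0.36, [241.6, 206.6, 45.6, 51.8])]
multimeter [(0.78, [310.2, 348.7, 84.8, 70.6]), (0.7, [230.7, 182.5, 51.8, 19.8])]
screwcup [(0.79, [149.8, 203.9, 18.6, 16.1])]
side [[0.804, -0.414, 0.4
[... 482 characters left out ...]
172.1, 14.0, 13.2]), (0.56, [289.5, 297.4, 64.1, 61.8])]
preheater [(0.97, [188.1, 183.4, 45.3, 27.6]), (0.5, [368.3, 259.3, 22.3, 21.6])]
heatsink [(0.35, [283.9, 292.8, 48.1, 67.3])]
screwdriver [(0.78, [217.6, 245.1, 37.0, 30.3])]
capacitor [(0.38, [226.8, 233.7, 7.9, 12.3]), (0.24, [283.3, 293.8, 46.9, 65.8])]
spool [(0.75, [260.8, 172.5, 15.3, 24.2]), (0.28, [290.4, 298.7, 64.1, 62.8])]
flux [(0.59, [333.2, 224.5, 15.5, 23.2])]
multimeter [(0.82, [238.5, 150.6, 38.4, 31.0])]
screwcup [(0.55, [367.8, 260.0, 18.8, 20.3])]
[-6.83680354e-01 -3.06624887e+00  1.56460380e-04] 1.5
[[0.426, 0.872, 0.243, 0.183], [0.905, -0.41, -0.115, 0.549], [-0.001, 0.269, -0.963, 0.373], [0.0, 0.0, 0.0, 1.0]]
```

View pics/scene0.png

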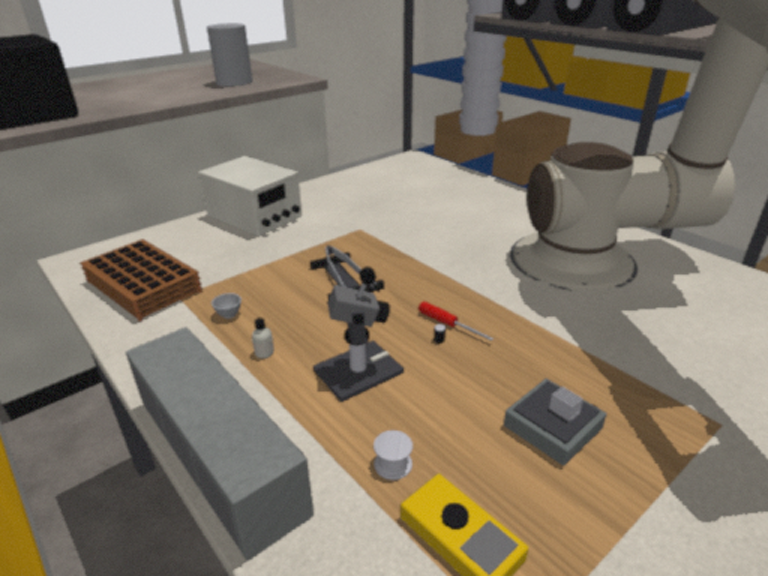

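View pics/side0.png

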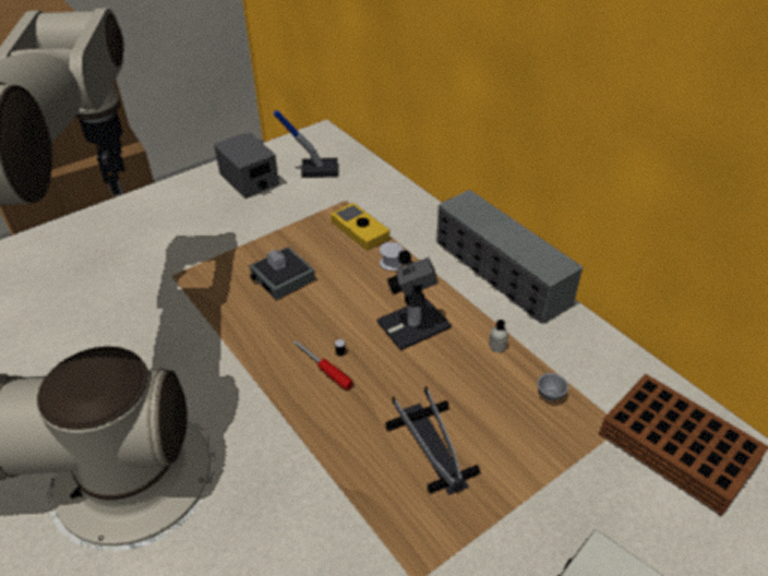

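Run:
```python
from h import *
S=lambda u,v,z,c:np.round(atz(c,u,v,z),3)
print("cam tri",tri([ray("scene",240,224),ray("side",278.6,199)]))
print("knobish tri",tri([ray("scene",240,196),ray("side",274,181)]))
print("preheater side",S(188,183,.02,"side"),"scene",S(369.5,285,.02,"scene"))
print("heatsink",tri([ray("scene",377,268.4),ray("side",183.4,172.1)]))
print("tongs side",S(284.6,292,.029,"side"))
for n,u,v,z in(("driver",217.6,245,.01),("cap",226.8,234,.015),("spool",261,172.5,.02),("flux",333,224.5,.037),("mm",238.5,150.6,.02),("cup",368,260,.017)): print(n,S(u,v,z,"side"))
```

```text
cam tri [ 0.6332235  -0.01145343  0.07868136]
knobish tri [ 0.62210875 -0.01039924  0.15941411]
preheater side [0.479 0.284 0.02 ] scene [0.501 0.302 0.02 ]
heatsink [0.47796584 0.30176737 0.05717293]
tongs side [ 0.455 -0.271  0.029]
driver [ 0.41  -0.006  0.01 ]
cap [0.455 0.011 0.015]
spool [0.713 0.176 0.02 ]
flux [ 0.728 -0.172  0.037]
mm [0.723 0.327 0.02 ]
cup [ 0.726 -0.325  0.017]
```

The scene view shows the camera stand mid-bench with its head turned and tilted, the knob at about (245,184) px and the lens at about (255,208). The side view shows the tongs on the rest, with jaws at about (274,263) and hinge at about (305,325), and the heatsink on the preheater at about (184,173).

Run:
```python
from h import *
q=lambda c,u,v:ray(c,u/1.5,v/1.5)
knob=tri([q("scene",368,276),q("side",404,257)]);lens=tri([q("scene",384,312),q("side",395,286)])
print("knob",knob,"lens",lens)
C=[]
for c,pts in(("scene",[(315,370),(345,397),(403,368),(360,345)]),("side",[(378,322),(400,347),(450,325),(425,302)])):
    P=np.array([atz(c,u/1.5,v/1.5,.012)[:2] for u,v in pts]);print(c,"base",np.round(P,3).tolist(),P.mean(0));C.append(P.mean(0))
print("rib", atz("scene",380/1.5,356/1.5,.015),atz("side",397/1.5,329/1.5,.015))
for n,u,v,z in(("barF1",387,425,.02),("barF2",447,405,.02),("barR1",430,488,.02),("barR2",478,470,.02),("jawL",395,400,.035),("jawR",428,390,.035),("hinge",458,485,.035)): print(n,np.round(atz("side",u/1.5,v/1.5,z),3))
robot.reach([knob[0]-.03,knob[1],.36],down(np.pi/2))
im=snap("wrist","w1");c=optics.get_calibration("wrist")
print(np.round(c["cam_to_world"],3).tolist(),np.array(c["camera_matrix"])[0],robot.read_joint_pos(),robot.read_time_s())
```

```text
knob [0.61271465 0.00066683 0.1949075 ] lens [0.59320645 0.01002002 0.12110709]
scene base [[0.696, -0.053], [0.697, 0.036], [0.576, 0.044], [0.594, -0.056]] [ 0.64076383 -0.00723243]
side base [[0.569, 0.033], [0.562, -0.053], [0.686, -0.067], [0.689, 0.02]] [ 0.62649866 -0.01666403]
rib [ 0.5881801 -0.0047157  0.015    ] [ 0.58691551 -0.01030661  0.015     ]
barF1 [ 0.418 -0.199  0.02 ]
barF2 [ 0.537 -0.231  0.02 ]
barR1 [ 0.398 -0.35   0.02 ]
barR2 [ 0.488 -0.373  0.02 ]
jawL [ 0.458 -0.171  0.035]
jawR [ 0.524 -0.19   0.035]
hinge [ 0.433 -0.38   0.035]
[[0.0, 0.963, 0.268, 0.515], [1.0, 0.0, -0.001, 0.001], [-0.001, 0.268, -0.963, 0.508], [0.0, 0.0, 0.0, 1.0]] [297.31863964   0.         256.8737822 ] [-1.29893367e-01  1.60141969e-01  1.15940914e+00  1.32443626e-04
  1.82222556e+00 -1.70145484e+00] 3.8167
```

View pics/w1.png

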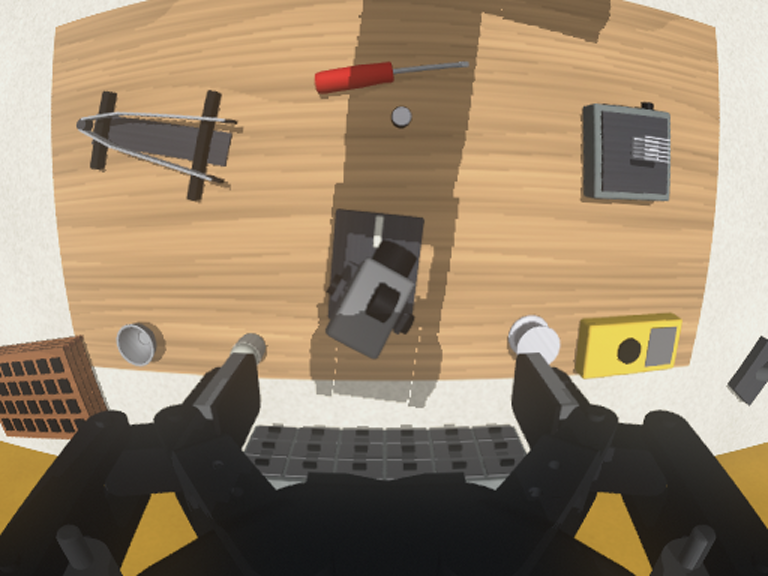

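The wrist view shows the head turned towards up-right: knob at about (256,200) px and lens at about (265,168). It also shows the tongs on the left and the heatsink at (435,100) px. Next I fit the camera pose from these points.

```bash
cat > fit.py <<'E'
from h import *
from scipy.optimize import least_squares
def model(p):
    X,Y,yaw,sw,t=p
    B=R.from_euler('z',yaw);H=R.from_euler('z',yaw+sw)*R.from_euler('y',-t);o=np.array([X,Y,0])
    return lambda q:o+B.apply(q), lambda q:o+[0,0,.14]+H.apply(q)
def fit(obs,p0=(.625,-.01,0,-.45,.4),prior=None):
    def f(p):
        b,h=model(p); r=[]
        for cam,c,kind,pt,u,v in obs:
            a=proj(cam,(b if kind=="b" else h)(np.array(pt)),c); r+=[a[0]-u,a[1]-v]
        return r
    s=least_squares(f,p0,loss='soft_l1');return s.x,np.round(s.fun,1)
E
python3 - <<'E'
from fit import *
cw=optics.get_calibration("wrist");cs=optics.get_calibration("scene");ci=optics.get_calibration("side")
k=1/1.5
O=[("wrist",cw,"b",(-.065,-.05,.012),335*k,210*k),("wrist",cw,"b",(-.065,.05,.012),423*k,218*k),
("wrist",cw,"h",(0,0,.06),385*k,300*k),("wrist",cw,"h",(-.055,0,.0),398*k,254*k),
("wrist",cw,"h",(.037,.024,.02),377*k,358*k),("wrist",cw,"h",(.037,-.024,.02),327*k,334*k),
("scene",cs,"h",(0,0,.06),368*k,276*k),("side",ci,"h",(0,0,.06),404*k,257*k),("scene",cs,"h",(-.055,0,0),384*k,312*k),("side",ci,"h",(-.055,0,0),395*k,286*k),
("scene",cs,"b",(-.065,.05,.012),403*k,368*k),("scene",cs,"b",(.065,.05,.012),345*k,397*k),("scene",cs,"b",(.065,-.05,.012),315*k,370*k),
("side",ci,"b",(-.065,.05,.012),378*k,322*k),("side",ci,"b",(-.065,-.05,.012),400*k,347*k),("side",ci,"b",(.065,-.05,.012),450*k,325*k)]
p,r=fit(O);print(np.round(p,3),r);b,h=model(p);print("knob",h(np.array([0,0,.06])))
W=lambda u,v,z:np.round(atz("wrist",u*k,v*k,z,cw)[:2],3)
for n,u,v,z in(("bF1",219,92,.02),("bF2",195,200,.02),("bR1",113,92,.02),("bR2",98,168,.02),("jawA",237,125,.038),("jawB",228,186,.038),("hinge",82,125,.038)):print(n,W(u,v,z))
E
```

```text
[ 0.635 -0.012 -0.091 -0.44   0.431] [-0.6  0.4  0.1  0.4 -0.5  0.4  0.4 -1.7  1.  -0.4  0.1 -2.9  0.   0.2
  0.5  0.   0.1  1.7 -1.9  0.6  0.3 -0.4 -3.5  0.5 -2.9 -3.1 -0.4 -2.6
  1.6  0.1  2.2 -1.1]
knob [6.13412800e-01 4.75971279e-04 1.94517942e-01]
bF1 [ 0.424 -0.186]
bF2 [ 0.547 -0.219]
bR1 [ 0.404 -0.333]
bR2 [ 0.497 -0.359]
jawA [ 0.467 -0.158]
jawB [ 0.533 -0.17 ]
hinge [ 0.442 -0.37 ]
```

Run:
```python
from fit import *
p=[.635,-.012,-.091,-.44,.431]
def K(sw,t): return model([*p[:3],sw,t])[1](np.array([0,0,.06]))+[0,0,.006]
yaw=lambda sw:p[2]+sw+np.pi/2
a=K(p[3],p[4])
robot.reach([a[0],a[1],.27],down(yaw(p[3]))); print(robot.read_joint_pos().round(2) if hasattr(robot.read_joint_pos(),'round') else robot.read_joint_pos())
print(robot.movel(a,vel=.12,max_force=15))
robot.close(25); print("grip",robot.read_grip_width(),robot.read_grasp_force(),robot.read_position())
for s in(.75,.5,.25,0): robot.movel(K(p[3]*s,p[4]),down(yaw(p[3]*s)),vel=.05)
print(robot.read_position(),robot.read_force())
for s in(.66,.33,0): robot.movel(K(0,p[4]*s),down(yaw(0)),vel=.05)
print("end",robot.read_position(),robot.read_force(),robot.read_grip_width())
robot.open_jaws(); q=np.array(robot.read_position());robot.movel([q[0],q[1],.30],vel=.15)
robot.movel([q[0]-.03,q[1],.36],down(np.pi/2),vel=.2)
snap("wrist","w2",(150,90,350,260),4);c=optics.get_calibration("wrist");print(np.round(c["cam_to_world"],3).tolist())
b,h=model([*p[:3],0,0]); 
for n,f,pt in(("knob",h,(0,0,.06)),("knobtop",h,(0,0,.073)),("rl",h,(.037,-.024,.02)),("rr",h,(.037,.024,.02)),("fl",b,(-.065,-.05,.012)),("fr",b,(-.065,.05,.012)),("lenstop",h,(-.055,0,0))):
    u=proj("wrist",f(np.array(pt)),c);print(n,(np.array(u)-[150,90])*4)
print(robot.read_time_s())
```

```text
[-0.12  0.22  1.26  0.    1.66 -1.17]
False
grip 0.1664781918823024 24.448756277561188 [6.13268651e-01 3.75535874e-04 2.00756101e-01]
[ 0.61005583 -0.00952718  0.20069931] [-3.81524956 -0.59175421  5.01472537]
end [ 0.6354106  -0.01200912  0.20592204] [ 0.79119616  0.73087352 -5.32264331] 0.15737303404801675
[[0.001, 0.964, 0.267, 0.538], [1.0, -0.001, -0.001, -0.012], [-0.001, 0.267, -0.964, 0.507], [0.0, 0.0, 0.0, 1.0]]
knob [428.02380207 446.99670365]
knobtop [428.01833105 462.11453877]
rl [340.7911289 514.0610534]
rr [493.80236543 526.99103471]
fl [322.00455239 149.67364614]
fr [561.72905365 171.45090991]
lenstop [444.00160244 218.91695237]
9.7917
```

View pics/w2.png

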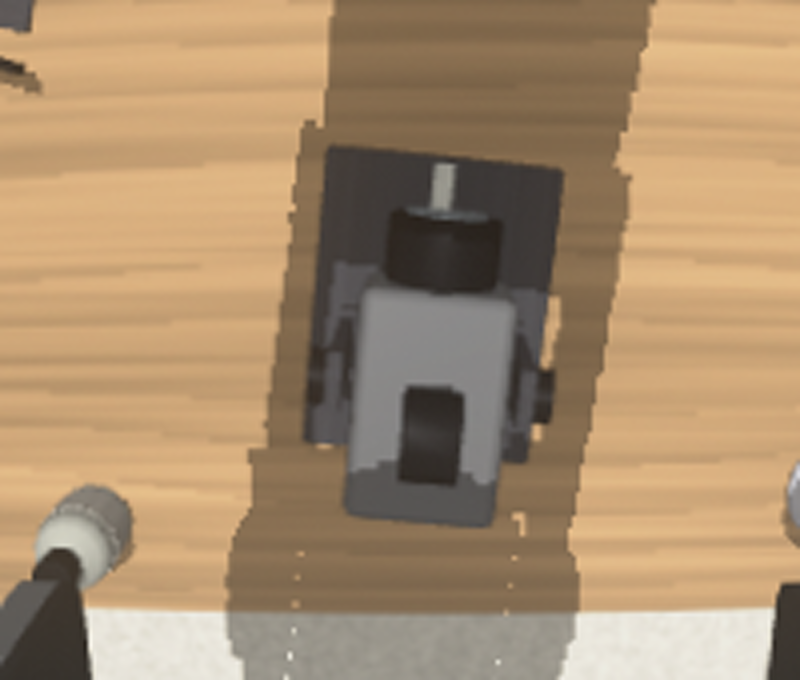

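The head now matches the model's level and straight prediction: rear edge at (345–493, 514–527) in the crop, within 2 px. Next I look at the heatsink and the tongs from above.

Run:
```python
from h import *
robot.reach([.478,.302,.24],down(0.0))
h=snap("wrist","h1",(160,60,360,210),4);c=optics.get_calibration("wrist");print(np.array(c["cam_to_world"]).round(4).tolist(),find("heatsink","wrist"))
np.save("ch.npy",np.array(c["cam_to_world"]))
robot.reach([.468,-.278,.24],down(-.27))
snap("wrist","t1",None,1.5);c=optics.get_calibration("wrist");np.save("ct.npy",np.array(c["cam_to_world"]));print(find("tongs","wrist"),robot.read_time_s())
```

```text
[[1.0, -0.0011, 0.0004, 0.4786], [-0.0009, -0.9632, -0.2686, 0.3697], [0.0007, 0.2686, -0.9632, 0.3878], [0.0, 0.0, 0.0, 1.0]] [(0.74, [257.3, 170.6, 22.0, 37.2])]
[(0.81, [254.2, 162.9, 60.3, 171.7])] 14.0083
```

View pics/h1.png

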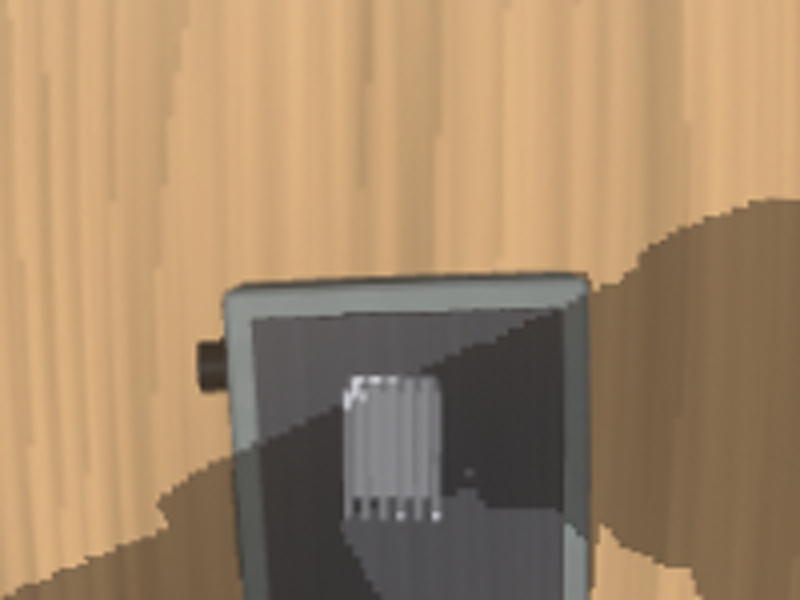

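View pics/t1.png

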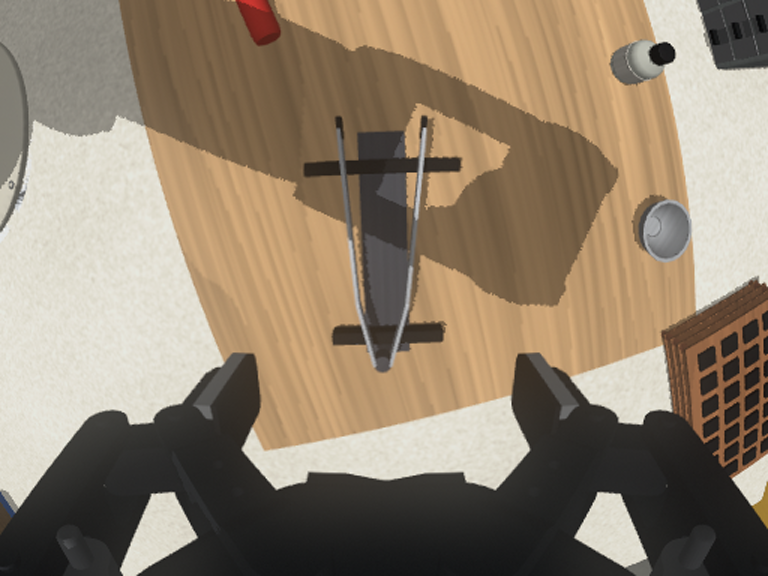

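The heatsink sits with its fins along world y, spanning columns 344–441 and rows 378–520 in the crop. The tongs lie along the tool x axis, with jaw tips at (339/424,117) and hinge at (382,365). Next I compute their poses and check how the gripper can be closed part way.

Run:
```python
from h import *
o=np.array([.462,-.293]);robot.reach([*o,.12],down(1.30-np.pi/2))
print(robot.movel([*o,.035],vel=.1,max_force=12),robot.read_position())
for s in(5.5,):
    try:
        robot.close(s);print(s,robot.read_grip_width(),robot.read_grasp_force())
        robot.pause(.3);print(robot.read_grip_width(),robot.read_grasp_force())
    except Exception as e: print(type(e),e)
print(robot.read_time_s())
```

```text
False [ 0.46235209 -0.29325151  0.03569617]
5.5 -0.001157941009980322 0.0
0.0006168988149902418 0.0
16.625
```

Run:
```python
from h import *
snap("wrist","t2",None,1.5)
im=snap("side","x",(220,200,370,320),5)
```

```text
(no output)
```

View pics/t2.png

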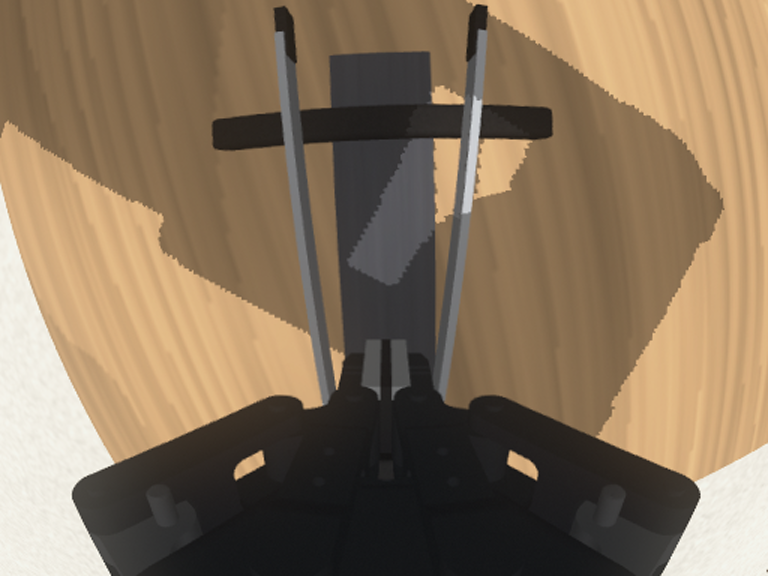

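The fingers ended up shut between the arms, with the tongs still open, so they did not catch. I check the side view and the geometry.

Run:
```python
from h import *
c=optics.get_calibration("wrist");p=np.array(robot.read_position());Rm=R.from_rotvec(robot.read_tool_rot())
for n,q in(("tcp",(0,0,0)),("tip",(0,0,.025)),("tipfront",(.011,0,.025)),("grasp front",(.011,0,.006)),("back10 front",(.011,0,-.01))):
    w=p+Rm.apply(q);print(n,w.round(4),np.array(proj("wrist",w,c))*1.5)
print(Rm.as_matrix().round(3).tolist(),np.array(c["cam_to_world"]).round(3).tolist())
k=1/1.5
jl,jr=[atz("wrist",u*k,v*k,.038,c)[:2] for u,v in((284,8),(478,6))]
b=[atz("wrist",u*k,v*k,.02,c)[:2] for u,v in((213,137),(552,123))]
print("jaw tips",jl,jr,(jl+jr)/2,np.linalg.norm(jl-jr),"bar",np.mean(b,0),np.linalg.norm(b[0]-b[1]))
```

```text
tcp [ 0.462 -0.293  0.035] [384.44622329 357.35902201]
tip [ 0.462 -0.293  0.01 ] [384.50782932 332.23104075]
tipfront [ 0.4649 -0.2824  0.01  ] [384.46783331 307.12420438]
grasp front [ 0.4649 -0.2824  0.029 ] [384.41565129 323.32489251]
back10 front [ 0.4649 -0.2824  0.045 ] [384.36274144 339.97246966]
[[0.267, 0.964, 0.0], [0.964, -0.267, 0.0], [0.0, 0.0, -1.0]] [[0.963, -0.259, -0.071, 0.48], [-0.268, -0.928, -0.259, -0.228], [0.001, 0.268, -0.963, 0.183], [0.0, 0.0, 0.0, 1.0]]
jaw tips [ 0.4631137  -0.16581183] [ 0.5247613  -0.18247354] [ 0.4939375  -0.17414269] 0.06385953063462751 bar [ 0.48363297 -0.21218918] 0.12765223623004643
```

View pics/x.png

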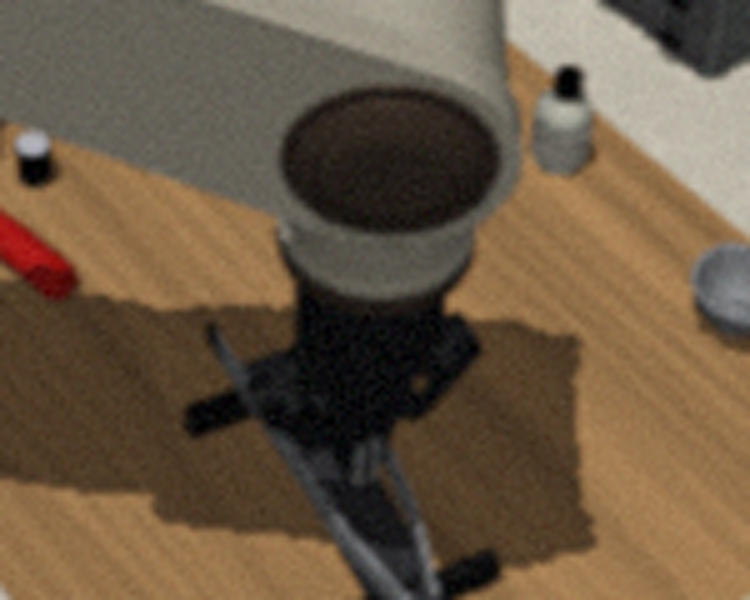

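Run:
```python
from h import *
print(robot.tip_reach)
c=optics.get_calibration("wrist");p=np.array(robot.read_position());Rm=R.from_rotvec(robot.read_tool_rot())
for q in((.011,0,.025),(-.011,0,.025),(0,0,.006),(.011,0,0),(-.011,0,0)):
    print(q,"side crop",(np.array(proj("side",p+Rm.apply(q)))-[220,200])*5)
for q in((.011,.0425,.012),(-.011,.0425,.012),(.011,.0425,-.01)): print("open wrist",q,np.array(proj("wrist",p+Rm.apply(q),c))*1.5)
e=np.array([.4615,-.2945,0]);d=np.array([.267,.964,0]);n=np.array([-.964,.267,0])
for s in(-.025,.025): print("arm at origin side crop",(np.array(proj("side",e+n*s+[0,0,.038]))-[220,200])*5, "wrist",np.array(proj("wrist",e+n*s+[0,0,.038],c))*1.5)
```

```text
0.025
(0.011, 0, 0.025) side crop [349.20127485 484.72351312]
(-0.011, 0, 0.025) side crop [365.90222275 516.49974533]
(0, 0, 0.006) side crop [359.03573979 480.26009847]
(0.011, 0, 0) side crop [351.10124286 457.92711306]
(-0.011, 0, 0) side crop [368.05269575 489.81519767]
open wrist (0.011, 0.0425, 0.012) [494.06000323 317.08549314]
open wrist (-0.011, 0.0425, 0.012) [489.56711726 368.16643772]
open wrist (0.011, 0.0425, -0.01) [508.57443867 338.45648183]
arm at origin side crop [403.09665252 458.60407598] wrist [453.48287966 364.11874023]
arm at origin side crop [318.18517943 487.25616444] wrist [314.98671446 364.31607483]
```

Run:
```python
from h import *
p=np.array(robot.read_position())
print(robot.movel([p[0],p[1],p[2]-.027],vel=.04,max_force=5),robot.read_position(),robot.read_force(),robot.read_time_s())
```

```text
False [ 0.46212368 -0.29309336  0.00815264] [ 0.24105613  0.79884196 -0.3760167 ] 17.55
```

Run:
```python
from h import *
p=np.array(robot.read_position())
print(robot.movel([p[0],p[1],-.018],vel=.03,max_force=5),robot.read_position(),robot.read_force(),robot.read_time_s())
```

```text
True [ 0.46226297 -0.29321269 -0.00155242] [ 0.41089697 -0.08804445  8.12386458] 18.025
```

The fingertips reach about 30 mm less far than documented: they touch the 4 mm strip at TCP z ≈ -0.002. I correct for that and grip again.

Run:
```python
from h import *
p=np.array([.462,-.2945,0])
robot.movel([p[0],p[1],.085],vel=.2);robot.open_jaws()
print(robot.movel([p[0],p[1],.003],vel=.12,max_force=8),robot.read_position(),robot.read_force())
robot.close(5.5);print(robot.read_grip_width(),robot.read_grasp_force());robot.pause(.2);print(robot.read_grip_width(),robot.read_grasp_force())
snap("wrist","t3",None,1.5)
print(robot.read_time_s())
```

```text
False [ 0.46233333 -0.29477503  0.00365475] [-0.1683371  -0.16397494 -0.26472998]
0.314918530771213 19.037920504342765
0.3203543632672356 19.03751686331816
21.075
```

View pics/t3.png

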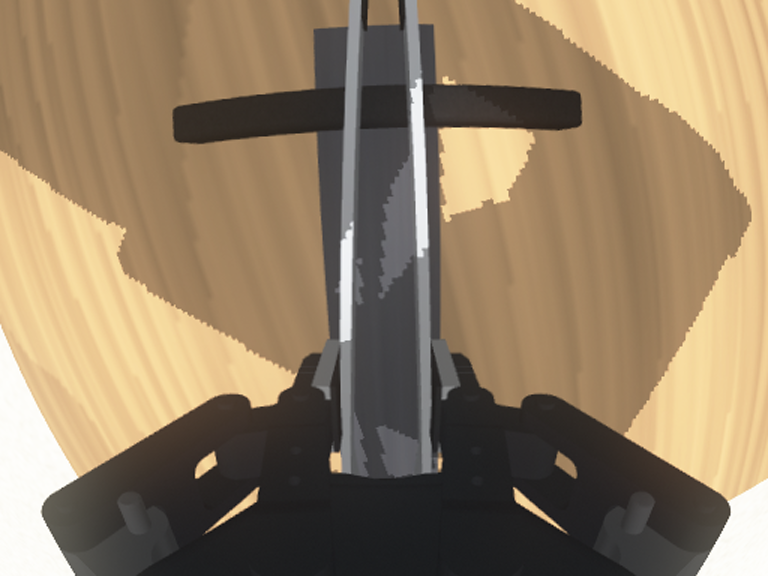

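The tongs are gripped, but the 20 N minimum squeezes them to the stop: width 27 mm, jaws nearly shut at (365–405, 10). To hold them part way I need a shorter lever. Near the hinge, 20 N balances the spring at a small angle. I shift the tongs back on the rest so the hinge end is free behind the rear bar, and time the release as I do it.

Run:
```python
from h import *
d=np.array([.267,.964,0]);p=np.array(robot.read_position())
robot.movel(p+[0,0,.010],vel=.1);print("lift F",robot.read_force(),robot.read_grip_width())
robot.movel(p+[0,0,.010]-d*.026,vel=.1)
print(robot.movel(p+[0,0,.0005]-d*.026,vel=.05,max_force=6),robot.read_position())
t=robot.read_time_s();robot.open_jaws();print("open dt",robot.read_time_s()-t,robot.read_grip_width());robot.pause(.05);print(robot.read_grip_width())
q=np.array(robot.read_position());robot.movel([q[0],q[1],.10],vel=.2);
robot.grab=None if False else None
im=snap("wrist","t4",None,1.5);c=optics.get_calibration("wrist");np.save("ct4.npy",np.array(c["cam_to_world"]));print(find("tongs","wrist"),robot.read_time_s())
```

```text
lift F [ 0.06527705  0.37197883 -2.37879774] 0.31380604641958487
True [ 0.45628128 -0.32017589  0.0042453 ]
open dt 0.6000000000000014 0.9979695741912694
1.0028076464405942
[(0.78, [256.6, 166.1, 103.7, 268.4]), (0.39, [252.8, 137.9, 167.8, 231.3])] 23.4
```

View pics/t4.png

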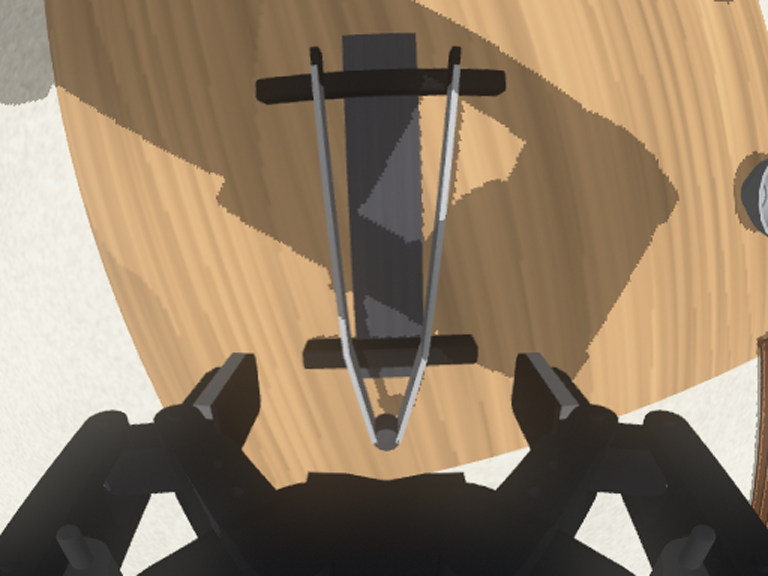

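The tongs now lie with the hinge boss free behind the rear bar: hinge at about (386,430), bar at row 352, jaws open at (316/455, 50). I work out the geometry and test-grip near the hinge on the rest, reading the result numerically.

Run:
```python
from h import *
K=optics.get_calibration("wrist")["camera_matrix"];c={"camera_matrix":K,"cam_to_world":np.load("ct4.npy")};k=1/1.5
T=lambda u,v,z=.038:atz("wrist",u*k,v*k,z,c)[:2]
h=T(386,424);j=(T(316,48)+T(455,46))/2;d=j-h;L=np.linalg.norm(d);d/=L;n=np.array([-d[1],d[0]])
print("hinge",h,"jaw tip",j,"L",L,"ang",np.arctan2(d[1],d[0]))
for nm,u,v,z in(("bendL",346,352,.038),("bendR",427,352,.038),("bossend",386,450,.038),("rearbar back",390,368,.01),("rearbar top back",390,365,.02),("armL400",366,400,.038),("armR400",406,400,.038),("tipL",316,48,.038),("tipR",455,46,.038),("frontbar",380,85,.02)):
    q=T(u,v,z)-h;print(nm,"along",round(q@d,4),"perp",round(q@n,4))
```

```text
hinge [ 0.43768307 -0.38665173] jaw tip [ 0.48967398 -0.19922525] L 0.1945038273152225 ang 1.3002061577869055
bendL along 0.0439 perp 0.0204
bendR along 0.0438 perp -0.021
bossend along -0.0181 perp 0.0
rearbar back along 0.0211 perp -0.0024
rearbar top back along 0.0279 perp -0.0023
armL400 along 0.0155 perp 0.0107
armR400 along 0.0155 perp -0.0107
tipL along 0.194 perp 0.0324
tipR along 0.195 perp -0.0324
frontbar along 0.1781 perp 0.0028
```

Run:
```python
from h import *
h=np.array([.43768,-.38665]);d=np.array([np.cos(1.3),np.sin(1.3)])
g=h-.001*d
robot.reach([*g,.10],down(1.30-np.pi/2))
print(robot.movel([*g,.002],vel=.12,max_force=6),robot.read_position())
robot.close(20);print("w",robot.read_grip_width()*85,robot.read_grasp_force());robot.pause(.15);print(robot.read_grip_width()*85)
optics.grab_frame("wrist");print(find("tongs","wrist"),find("jaws","wrist"))
p=np.array(robot.read_position())
robot.movel(p+[0,0,.03],vel=.06);print(robot.read_force(),robot.read_moment(),robot.read_grip_width()*85)
im=np.array(optics.grab_frame("wrist"));np.save("im5.npy",im);c=optics.get_calibration("wrist");np.save("ct5.npy",np.array(c["cam_to_world"]))
print(find("tongs","wrist"),find("jaws","wrist"),robot.read_time_s())
```

```text
False [ 0.43777602 -0.38786661  0.00276123]
w 25.75443626684971 19.143895972520113
26.106652853537426
[(0.79, [257.2, 150.5, 130.1, 300.9])] [(0.71, [256.3, 152.2, 132.8, 304.4])]
[-0.54760593  0.65476509 -0.55439598] [-0.06631474  0.0279162   0.02312969] 25.57883285013522
[(0.59, [258.4, 151.9, 132.3, 303.8])] [(0.83, [257.0, 152.9, 130.0, 305.8])] 26.4417
```

Run:
```python
from h import *
p=np.array(robot.read_position())
robot.movel(p+[0.0,0,.09],vel=.12);robot.pause(.1)
F=[];M=[]
for i in range(4): F.append(robot.read_force());M.append(robot.read_moment())
print(np.mean(F,0),np.mean(M,0),robot.read_grip_width()*85)
p=np.array(robot.read_position());print(p,robot.read_time_s())
for cam in("side","scene"):
    im=np.array(optics.grab_frame(cam));np.save(f"l_{cam}.npy",im);print(cam,find("tongs",cam),find("jaws",cam))
    d=np.array([np.cos(1.3),np.sin(1.3),0]);n=np.array([-d[1],d[0],0])
    for t in(0,.03,.06,.13):
        print(t,[np.round(proj(cam,p+d*(.2065-.011)+n*s*(.033-t*.2)+[0,0,.018+.018]),1).tolist() for s in(-1,1)])
print(robot.read_time_s())
```

```text
[-0.12984711 -0.26925303 -0.43721539] [-0.03519367 -0.0141269   0.023661  ] 25.528308695405357
[ 0.43702799 -0.38728037  0.12075298] 27.4417
side [(0.7, [291.9, 279.4, 41.2, 62.7])] [(0.68, [290.0, 275.4, 51.0, 63.3])]
0 [[290.4, 235.7], [267.5, 242.6]]
0.03 [[288.3, 236.3], [269.6, 241.9]]
0.06 [[286.3, 236.9], [271.7, 241.3]]
0.13 [[281.5, 238.4], [276.6, 239.8]]
scene [(0.77, [227.5, 146.6, 29.4, 33.7])] [(0.69, [227.1, 145.2, 34.6, 28.6])]
0 [[226.0, 157.0], [246.6, 152.6]]
0.03 [[227.9, 156.5], [244.8, 153.0]]
0.06 [[229.8, 156.1], [242.9, 153.4]]
0.13 [[234.2, 155.2], [238.6, 154.3]]
27.7417
```

Run:
```python
from h import *
im=np.load("l_side.npy")[:,:,:3];hsv=cv2.cvtColor(cv2.GaussianBlur(im,(3,3),0),cv2.COLOR_RGB2HSV)
m=hsv[...,1]<70
for r in range(232,290,4):
    x=np.flatnonzero(m[r,245:330])+245
    runs=np.split(x,np.flatnonzero(np.diff(x)>1)+1) if len(x) else []
    print(r,[(int(a[0]),int(a[-1])) for a in runs if len(a)>1])
p=np.array([.437,-.3873,.1208]);d=np.array([np.cos(1.3),np.sin(1.3),0]);n=np.array([-d[1],d[0],0])
for al in(.195,.15,.10,.05):print(al,[np.round(proj("side",p+d*al+n*s*w+[0,0,.027]),1).tolist() for s,w in((-1,.020+.012*(al-.03)/.165),(1,.020+.012*(al-.03)/.165))])
```

```text
232 [(246, 293)]
236 [(258, 293)]
240 [(270, 296)]
244 [(282, 299)]
248 [(269, 270), (291, 305), (310, 311), (326, 328)]
252 [(271, 273), (294, 329)]
256 [(274, 276), (296, 329)]
260 [(276, 278), (299, 329)]
264 [(279, 281), (303, 329)]
268 [(281, 284), (297, 306), (311, 313), (316, 323), (325, 326)]
272 [(271, 295), (298, 328)]
276 [(270, 290), (301, 312), (314, 326), (328, 329)]
280 [(263, 268), (271, 285), (289, 293), (296, 306), (308, 318), (320, 323), (326, 329)]
284 [(259, 263), (275, 326)]
288 [(277, 306), (310, 313), (315, 320), (324, 327)]
0.195 [[290.0, 238.2], [267.9, 244.8]]
0.15 [[295.9, 250.5], [275.7, 256.8]]
0.1 [[302.9, 265.0], [284.8, 270.8]]
0.05 [[310.3, 280.3], [294.4, 285.6]]
```

The left arm's pixels match a level, open tongs model to about 1 px, so the hinge grip carries them open. Now I carry them to the heatsink.

Run:
```python
from h import *
y=-.0;A=.185
robot.movel([.43,-.15,.145],down(1.30-np.pi/2),vel=.2)
tx,ty=.480,.3005-A
robot.movel([tx,ty,.125],down(0.0),vel=.2);robot.pause(.1)
print(robot.read_position(),robot.read_grip_width()*85,robot.read_time_s())
p=np.array(robot.read_position())
for cam in("side","scene"):
    im=np.array(optics.grab_frame(cam));np.save(f"m_{cam}.npy",im);print(cam,find("tongs",cam),find("heatsink",cam))
im=np.load("m_side.npy")[:,:,:3];hsv=cv2.cvtColor(cv2.GaussianBlur(im,(3,3),0),cv2.COLOR_RGB2HSV)
np.set_printoptions(linewidth=200)
d=np.array([0,1.,0]);n=np.array([-1.,0,0])
for cam in("side","scene"):
  for al in(.195,.15,.10,.05):
    w=.020+.012*(al-.03)/.165;print(cam,al,[np.round(proj(cam,p+d*al+n*s*w+[0,0,.027]),1).tolist() for s in(-1,1)])
```

```text
[0.48001716 0.11481663 0.12510745] 25.445649026995902 30.6917
side [(0.7, [190.9, 169.2, 41.5, 44.4])] []
scene [(0.84, [356.0, 223.0, 78.2, 56.6])] []
side 0.195 [[188.4, 145.3], [171.5, 152.5]]
side 0.15 [[194.6, 152.3], [179.3, 159.0]]
side 0.1 [[201.7, 160.4], [188.2, 166.4]]
side 0.05 [[209.2, 168.8], [197.5, 174.2]]
scene 0.195 [[379.3, 244.0], [396.8, 231.2]]
scene 0.15 [[362.0, 232.9], [377.8, 222.2]]
scene 0.1 [[344.2, 221.5], [358.1, 212.8]]
scene 0.05 [[327.9, 211.0], [339.9, 204.2]]
```

Both views agree with the predicted jaw position to a few pixels. I descend, nip and lift.

Run:
```python
from h import *
p=np.array(robot.read_position())
print(robot.movel([.480,.1155,.033],vel=.08,max_force=6),robot.read_position(),robot.read_force())
w0=robot.read_grip_width()*85
robot.close(100);robot.pause(.2);print("w",w0,robot.read_grip_width()*85,robot.read_grasp_force(),robot.read_force(),robot.read_time_s())
```

```text
False [0.4802991  0.11552391 0.03347106] [ 0.83052551  0.06788331 -1.29721378]
w 25.445231778408964 19.9590516939255 96.48440323770046 [ 0.38286862 -0.29312146 -0.11475674] 32.7083
```

Run:
```python
from h import *
robot.movel([.480,.1155,.09],vel=.06);print(robot.read_grip_width()*85);robot.movel([.480,.1155,.15],vel=.1);robot.pause(.1)
p=np.array(robot.read_position());print(p,robot.read_grip_width()*85,robot.read_force(),robot.read_moment(),robot.read_time_s())
for cam in("side","scene"):
    im=np.array(optics.grab_frame(cam));np.save(f"n_{cam}.npy",im);print(cam,find("tongs",cam),find("heatsink",cam))
    print(np.round(proj(cam,p+[0,.185,.024]),1),"on plate",np.round(proj(cam,[.48,.3005,.055]),1))
```

```text
19.816711796243304
[0.47965582 0.11546927 0.1491918 ] 19.647215267461174 [ 0.46249254  0.25277805 -0.88431823] [-0.16257681 -0.01000289 -0.01334576] 34.6583
side [(0.63, [195.7, 163.5, 35.7, 35.4])] [(0.62, [180.4, 147.3, 15.0, 15.3])]
[180.6 145.1] on plate [184.7 172.7]
scene [(0.36, [239.3, 223.1, 59.1, 89.8])] [(0.58, [353.7, 212.4, 65.9, 48.6]), (0.55, [386.2, 227.1, 24.4, 18.5])]
[386.3 227.3] on plate [376.7 269. ]
```

Run:
```python
from h import *
p=np.array(robot.read_position())
hs=tri([ray("side",180.4,147.3),ray("scene",386.2,227.1)]);off=(hs-p+[0,.185,.0235])/2;off=np.array([(hs-p)[0]/2,((hs-p)[1]+.185)/2,((hs-p)[2]+.0235)/2]);print(hs-p,off)
a=-.091;L=np.array([.635,-.012,.14])+.055*np.array([-np.cos(a),-np.sin(a),0])
tgt=L+.08*np.array([-np.cos(a),-np.sin(a),0]);g=tgt-off
robot.movel([.44,.05,.14],vel=.12);robot.movel([.44,g[1],g[2]],vel=.12);robot.movel(g,vel=.08);robot.pause(.3)
p=np.array(robot.read_position());print("L",L,"tgt",tgt,"tcp",p,robot.read_grip_width()*85,robot.read_time_s())
for cam in("side","scene"):
    optics.grab_frame(cam);print(cam,find("heatsink",cam),np.round(proj(cam,tgt),1),find("lens",cam),np.round(proj(cam,L),1))
```

```text
[-0.0047083   0.18151303  0.01919709] [-0.00235415  0.18325651  0.02134855]
L [ 0.58022757 -0.0070019   0.14      ] tgt [5.00558582e-01 2.68051671e-04 1.40000000e-01] tcp [ 0.50276919 -0.1830571   0.11879435] 19.60014602751341 39.0833
side [(0.43, [240.7, 199.7, 14.7, 15.6])] [239.4 200.6] [(0.67, [333.9, 226.4, 15.2, 21.4])] [262.4 190.8]
scene [(0.56, [279.1, 189.2, 15.1, 11.4])] [279.4 187.3] [(0.75, [239.2, 203.8, 40.2, 52.0]), (0.67, [238.0, 198.1, 45.3, 40.0])] [254.4 197.1]
```

The heatsink shows within about 2 px of the target in both views and the grip is steady, so I hand in.

Run:
```python
from h import *
print(robot.read_grip_width()*85,robot.read_dq());print(robot.sign_off())
```

```text
19.37366457882706 [ 0.00019895  0.00084059 -0.00087674  0.00034306  0.00209732  0.00133244]
the job is handed in; nothing more can be done
None
```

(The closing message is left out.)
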